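# Press a brass bushing home in a sprung depth gauge

## Task

Take the brass bushing from the blue tray and put it, flange up, into the socket of the sprung gauge, leaving the steel and black bushings standing in the tray. Press it down against the spring plunger, firmly but without ramming it, until its flange lies flat on the socket's top face, and keep it pressed there: the program finishes while the robot is still holding the bushing home for the reading.

Things in the scene. Friction and masses are not known exactly. Their poses are not given: they have to be found in the camera images.
- brass_bushing: Yellow brass bushing, 56 mm tall, about 0.18 kg, upright in any one of the tray's recesses, foot 8 mm above the table. Origin: centre of the foot; z up its axis. From the bottom: spigot 26 mm dia, 22 long (foot chamfered 1.5); flange 40 dia, 6 thick (22 to 28 mm up); sleeve 24 dia from 28 to 56 mm, dark bore on top. Grip the sleeve, fingertips above the flange.
- steel_bushing: Same shape and size as the brass bushing, bright grey steel; stands in another recess and stays there.
- black_bushing: Same shape and size as the brass bushing, matt black; stands in another recess and stays there.
- tray: Fixed blue plastic tray, 70 mm (its x) by 220 mm (its y), 20 mm high. Origin: centre of its underside, on the table. Three round recesses 30 mm wide, 12 mm deep, in a row along its y at -75, 0 and +75 mm. It may stand on either side of the robot and be turned.
- gauge: Fixed gauge: grey base plate 150 x 80 x 12 mm, lying from -45 to +105 mm along its x. Origin: on the table, below the socket's axis; z up. It carries the square socket block on the origin and a low white-faced dial of 56 mm diameter at 72 mm along +x, top at 37 mm height.
- socket: Aluminium block of the gauge, 58 x 58 x 40 mm, top face 52 mm above the table: the flange's hard stop. Origin: centre of its underside, 12 mm above the table. A vertical bore 28.5 mm wide with a 2 mm chamfer runs down its middle, the orange plunger inside. Made for hand pressure: over 60 N of contact force on it is ramming.
- socket_hole0 (a point): Centre of the bore's mouth, level with the socket's top face (52 mm above the table); z up.
- plunger (a joint): Travel (m) of the orange sprung plunger, 22 mm dia, in the bore: 0 up (top 10 mm below the socket's top face), growing downward to at most 0.016. Spring about 3 N at first plus 0.7 N per mm. A bushing resting loose on it has its flange 12 mm above the socket; with the flange on the socket it reads 0.012 and pushes back 11.5 N. It lifts the bushing if let go.

How it is judged:
By the outcome, as a careful person would: the job done as asked, in the order asked, and still so for the second after the job is handed in, while the arm keeps its last pose, push and grip.
It also fails if it takes over 42 s, if anything falls off the work surface, if the arm or the gripper's body presses on something with over 40 N, if the wrist force passes 120 N, or if a joint passes its speed limit or range.

## Robot

A 6-joint arm with a two-finger parallel gripper is mounted at the origin on the work surface. World frame = base frame: x ahead of the robot, y to its left, z up, the work surface at z = 0. Lengths are in m, angles in degrees, forces in N, time in s.
With the tool pointing down it reaches from about 0.25 to 0.725 m from the base axis. Payload 9.7 kg.
Tool frame: the origin (TCP) lies between the finger pads; the fingertips stand 25 mm ahead of it and the grasp point (between the pads) lies 6 mm ahead of it; z points along the fingers, y is the line along which they close (so a half turn about z gives the same grasp; the last joint's range is limited). The gripper opens to 85 mm and grips with 20 to 120 N. Pads are 22 mm wide; open, the fingers measure 114 mm over their backs; the gripper's body (76 mm by 85 mm) begins 54 mm behind the grasp point. The pads swing forward as they close: fully open they stand 13 mm farther back than shut.
Start: joints at [-66.005, 4.979, 10.078, 95.1, 0, 90], TCP at [0.224, -0.502, 0.228] pointing down, gripper open.
Joint ranges: [-179.16, 179.16], [-48.56, 103.87], [-65.8, 70.77], [-126.05, 130.52], [-82.76, 87.17], [-180, 180]. Speed limits (degrees/s): [127.2, 127.2, 147.25, 180, 180, 180].

## Interface

Orientations are given as [roll, pitch, yaw] about the fixed x, y, z axes, in that order (R = Rz(yaw) Ry(pitch) Rx(roll)).
In Python, from workcell import bot gives the robot as it stands.
- The arm moves only by the shell command python3 drive.py 'ROWS' [FORCE]. ROWS is one flat JSON list of numbers that holds 1 to 5 rows one after another, with no inner brackets; each row has 5 numbers: dx, dy, dz in m, then a turn about the tool's z in degrees, then the finger opening in m; each row is the pose to reach, as a shift and turn from the pose commanded when the command began, along the tool's axes at that moment; what a row does not reach only later rows make up. A row lasts 1/12 s, in which the tool goes at most 0.0417 m and 7.16 degrees, less where a joint would pass 70% of its speed; a pose out of reach is approached as far as the arm can. The fingers move at their own pace and stop on an object; FORCE is the grip in N (left out, the last holds). Time passes only in rows, so rows that do not move let the fingers close. It prints the time, the measured TCP pose, the force, the opening and the grip force at its end. Input that does not fit is refused with a message, and nothing moves.
- bot.get_obs(): the state, without advancing time (a new reading comes with each control period).
- bot.camera(name): name is "scene" or "top"; returns the picture (400x640x3 uint8, blue, green, red); there is no depth.
- bot.camera_info(name): a dict with "mtx" (3x3 intrinsics, pixels), "extrinsics" (4x4, takes a point from camera to world coordinates). Camera axes: x right, y down, z forward; pixel columns grow to the right and rows downward; lengths in m; the calibration is good to about 2 mm. A picture is of the moment at which its call begins. camera_info takes no time and is no camera call.
- bot.job_done(): hands the job in; it is judged then, once.
The state is a dict: "time": time; "q": joint angles; "qd": joint speeds; "joint_efforts": joint torques, N m; "ee_pos": TCP position; "tcp_rot": TCP orientation; "wrist_force": force on the tool from outside, world axes, zero at the start; "torque": the same for the moment, N m; "opening": finger opening in m; "grasp_force": force on a finger pad.
Only numpy, scipy, OpenCV 4.12 (cv2) and the standard library are available. Lean on these libraries where they do the work, as an engineer would, in place of code of your own. Each camera call takes 0.05 s, during which the arm holds its last target. There are 200 camera calls.

## Working session

There is one attempt and no reset: what is moved stays moved. The work goes in short steps, Python scripts to look and compute and a shell command to move; the robot and the scene stay as the last step left them, time stands still between calls to the robot, and variables do not carry over. Pictures are saved under pics/ and viewed, at most 11 in all, crops included, and the job is handed in when it is done.

```bash
ls; mkdir -p pics; python3 - <<'E'
from workcell import bot
import cv2
o=bot.get_obs();print(o)
for n in("scene","top"):
    cv2.imwrite(f"pics/{n}0.png",bot.camera(n));i=bot.camera_info(n);print(n,i["mtx"],i["extrinsics"])
E
```

```text
drive.py
pics
workcell.py
{'time': 0.0, 'q': array([-6.60063292e+01,  5.00909486e+00,  1.00349756e+01,  9.51007652e+01,
        1.38208403e-03,  8.99997286e+01]), 'qd': array([-0.01883946,  0.03617042, -0.08199086,  0.01077196,  0.02345268,
        0.03182562]), 'joint_efforts': array([ 4.80457194e-03, -5.20392787e+01,  4.64797533e+01,  1.67707651e-02,
        2.31614549e-04,  2.83301063e-05]), 'ee_pos': array([ 0.22355777, -0.50225121,  0.227707  ]), 'tcp_rot': array([-1.79925116e+02, -1.38243760e-03,  2.39939404e+01]), 'wrist_force': array([-0.42064074,  0.82901263,  0.15312538]), 'torque': array([-9.16665356e-05,  3.54804465e-02,  4.58716201e-03]), 'grasp_force': 0.0, 'opening': 0.08540829819135501}
scene [[368.88536143   0.         313.43982178]
 [  0.         368.88536143 208.02575331]
 [  0.           0.           1.        ]] [[-0.83148009  0.48758308 -0.2662773   0.73148917]
 [ 0.5555357   0.73367275 -0.39128555  0.25071111]
 [ 0.00457619 -0.47327269 -0.88090409  0.6889297 ]
 [ 0.          0.          0.          1.        ]]
top [[469.55824866   0.         318.8860988 ]
 [  0.         469.55824866 202.71870721]
 [  0.           0.           1.        ]] [[ 0.03301377 -0.97741382  0.20873984  0.34748403]
 [-0.99945062 -0.03167429  0.00975735 -0.02699414]
 [-0.00292529 -0.20894728 -0.97792253  0.9087696 ]
 [ 0.          0.          0.          1.        ]]
```

View pics/scene0.png

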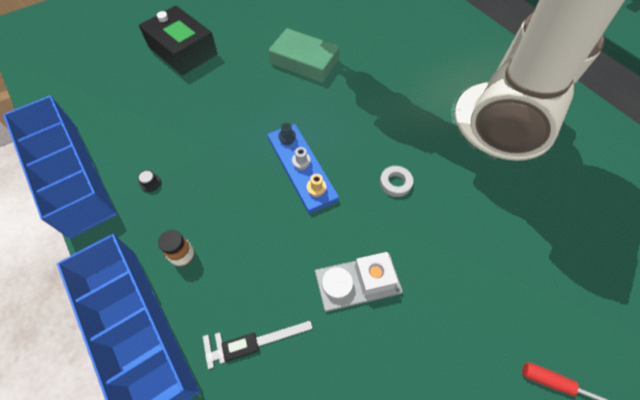

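View pics/top0.png

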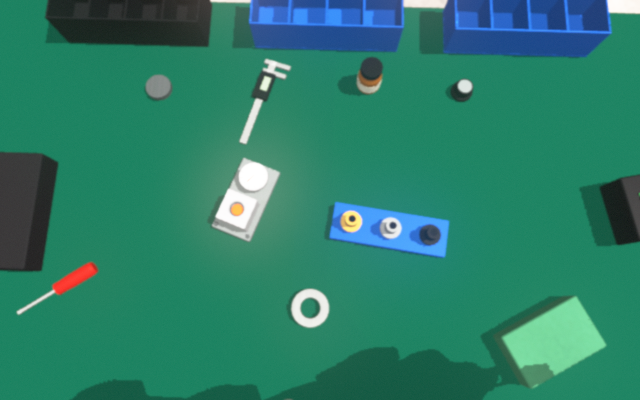

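Scene view: brass bushing at about (317,186), socket bore at (376,271). Top view: brass (350,221), socket bore (237,210), steel (391,228), black (430,235).

```bash
python3 - <<'E'
import cv2,numpy as np
s=cv2.imread("pics/scene0.png");t=cv2.imread("pics/top0.png")
c=lambda im,x,y,h:cv2.resize(im[y-h:y+h,x-h:x+h],(300,300),interpolation=cv2.INTER_NEAREST)
cv2.imwrite("pics/crops.png",np.vstack([np.hstack([c(s,317,186,20),c(s,376,271,30)]),np.hstack([c(t,350,221,20),c(t,237,210,30)])]))
for n,im,x,y in(("scene",s,317,186),("top",t,350,221)):
    print(n);print(cv2.cvtColor(im,cv2.COLOR_BGR2GRAY)[y-14:y+8,x-12:x+13])
E
```

```text
scene
[[ 91  95  94  94  92  94  91 107 134 141 143 146 142 140 139 138 139 138
  132 116 100  97  98  96  97]
 [ 93  96  92  94  93  93  95 111 148 162 172 179 173 166 153 143 138 138
  136 127 105  97  98  96  97]
 [100  99  94  94  93  97 110 148 188 213 216 216 216 214 199 174 150 139
  137 134 115 101  95  99  97]
 [123 119 104  99 104 123 157 202 225 227 216 208 218 225 223 217 185 149
  137 137 129 112  99  94  98]
 [140 137 126 121 126 157 206 228 226 210 172 151 171 199 219 229 221 170
  139 138 134 126 108  99  96]
 [142 144 139 140 143 180 228 229 202 150  96  77  90 124 186 226 229 191
  146 140 137 134 115 101  97]
 [143 143 140 143 147 192 231 225 164  83  49  47  46  66 144 219 229 203
  153 137 138 135 128 106  97]
 [142 142 141 144 159 199 228 225 169  81  45  46  41  59 136 220 227 203
  158 138 137 138 135 116  99]
 [142 141 143 158 185 205 220 226 204 138  89  71  78 108 170 223 226 203
  179 155 140 139 134 128 115]
 [143 143 157 192 217 211 203 225 224 201 166 141 151 190 213 224 216 201
  212 187 151 139 139 135 126]
 [141 147 180 223 226 210 179 208 224 224 21
[... 2831 characters left out ...]
91 222 231 229 222 209 202 213 225 231
  233 234 236 236 236 227 180]
 [104 112 140 169 184 185 178 159 161 197 223 230 232 230 228 230 229 227
  225 231 235 236 237 226 177]
 [104 108 130 163 182 184 181 165 151 160 185 207 218 224 225 223 217 212
  219 230 235 235 235 215 168]
 [104 106 122 152 175 184 186 180 163 151 149 162 175 183 190 188 189 203
  224 232 235 235 228 191 155]
 [105 105 114 138 173 193 200 200 196 188 178 168 165 168 178 189 203 220
  231 235 235 234 213 169 148]
 [106 105 107 128 171 210 223 226 227 226 223 217 212 214 219 225 228 231
  234 235 235 228 189 154 144]
 [111 106 105 116 148 195 223 231 233 234 233 233 231 231 233 233 235 235
  235 234 230 205 166 147 145]]
```

View pics/crops.png

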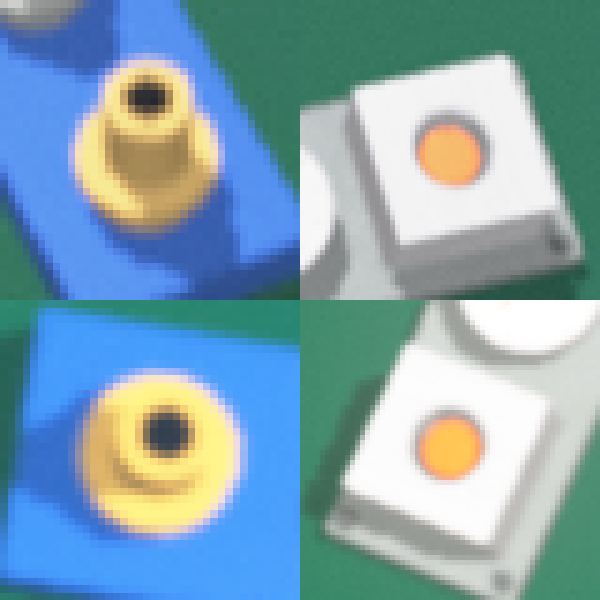

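The crops show the dark bore of the brass sleeve (scene ≈(317,179), top ≈(352,219)) and the socket mouth as a non-white hole in the white face (scene ≈(376,270), top ≈(237,210)). All are clean to segment.

```bash
cat >vis.py <<'E'
import cv2,numpy as np
from workcell import bot
def blob(mask_fn,im,x,y,h,near=None):
    """centre (full-image pixels) and size of the mask blob nearest the crop centre, 8x upsampled"""
    k=8;c=cv2.resize(im[y-h:y+h,x-h:x+h],None,fx=k,fy=k,interpolation=cv2.INTER_CUBIC)
    m=mask_fn(c).astype(np.uint8)
    n,l,st,ce=cv2.connectedComponentsWithStats(m)
    ok=[i for i in range(1,n) if st[i,4]>k*k*8]
    i=min(ok,key=lambda i:np.hypot(*(ce[i]-h*k)))
    return (ce[i]+.5)/k-.5+[x-h,y-h], st[i,2:]/k
def ray(n,p):
    i=bot.camera_info(n);T=np.array(i["extrinsics"])
    d=T[:3,:3]@np.linalg.solve(i["mtx"],[*p,1]);return T[:3,3],d/np.linalg.norm(d)
def tri(ps,pt):
    A=np.zeros((3,3));b=np.zeros(3);R=[ray("scene",ps),ray("top",pt)]
    for o,d in R:
        P=np.eye(3)-np.outer(d,d);A+=P;b+=P@o
    X=np.linalg.solve(A,b);return X,[np.linalg.norm((np.eye(3)-np.outer(d,d))@(X-o))*1e3 for o,d in R]
def onz(n,p,z):
    o,d=ray(n,p);return o+d*(z-o[2])/d[2]
gray=lambda c:cv2.cvtColor(c,cv2.COLOR_BGR2GRAY)
dark=lambda c:gray(c)<140
notwhite=lambda c:c.min(2)<195
E
python3 - <<'E'
from vis import *
s=cv2.imread("pics/scene0.png");t=cv2.imread("pics/top0.png")
def rep(name,f,a,b,h,z):
    ps,ws=blob(f,s,*a,h);pt,wt=blob(f,t,*b,h);X,e=tri(ps,pt)
    print(name,ps.round(1),ws,pt.round(1),wt,X.round(4),np.round(e,1),onz("scene",ps,z).round(4),onz("top",pt,z).round(4),np.hypot(*X[:2]).round(3));return X
rep("brass",dark,(316,179),(352,218),6,.064)
rep("steel",dark,(300,153),(392,226),6,.064)
rep("mouth",notwhite,(376,270),(237,210),12,.052)
for n,im,w in(("scene",s,(265,120,80,95)),("top",t,(325,200,130,62))):
    x,y,a,b=w;c=im[y:y+b,x:x+a];hsv=cv2.cvtColor(c,cv2.COLOR_BGR2HSV)
    m=((abs(hsv[...,0].astype(int)-108)<12)&(hsv[...,1]>120)).astype(np.uint8)
    cs=max(cv2.findContours(m,0,2)[0],key=cv2.contourArea)
    q=cv2.boxPoints(cv2.minAreaRect(cs))+[x,y];W=np.array([onz(n,p,.02)for p in q]);print(n,"tray",q.round(0).tolist(),W.round(3).tolist())
E
```

```text
brass [316.2 178.6] [  5.875   4.875 171.375] [351.7 218.2] [  6.25    6.    233.625] [ 0.5008 -0.0795  0.0643] [0.1 0.1] [ 0.5007 -0.0797  0.064 ] [ 0.5008 -0.0795  0.064 ] 0.507
steel [300.4 151.3] [  5.625   4.625 162.625] [392.5 225. ] [  6.5    6.25 254.25] [ 0.4906 -0.1538  0.0647] [0.1 0.1] [ 0.4904 -0.1543  0.064 ] [ 0.4907 -0.1538  0.064 ] 0.514
mouth [376.  270.4] [  15.5     15.125 1465.125] [236.4 208.6] [  14.25    14.375 1266.5  ] [0.5148 0.1353 0.0485] [0. 0.] [0.516 0.136 0.052] [0.5142 0.1347 0.052 ] 0.532
scene tray [[265.0, 134.0], [296.0, 117.0], [341.0, 200.0], [310.0, 217.0]] [[0.515, -0.269, 0.02], [0.428, -0.272, 0.02], [0.471, -0.031, 0.02], [0.547, -0.034, 0.02]]
top tray [[328.0, 239.0], [334.0, 201.0], [451.0, 220.0], [444.0, 258.0]] [[0.467, -0.037, 0.02], [0.542, -0.048, 0.02], [0.511, -0.272, 0.02], [0.438, -0.258, 0.02]]
```

```bash
python3 - <<'E'
from vis import *
s=cv2.imread("pics/scene0.png");t=cv2.imread("pics/top0.png")
print(s[270,355:405].min(1));print(s[250:300,365].min(1));print(t[210,212:262].min(1));print(t[185:240,230].min(1))
k=8
def corners(im,x,y,h,thr):
    c=cv2.resize(im[y-h:y+h,x-h:x+h],None,fx=k,fy=k,interpolation=cv2.INTER_CUBIC)
    m=(c.min(2)>thr).astype(np.uint8)*255
    m=cv2.morphologyEx(m,cv2.MORPH_OPEN,np.ones((25,25)))
    cs=min(cv2.findContours(m,0,2)[0],key=lambda q:-cv2.pointPolygonTest(q,(h*k,h*k),True))
    hull=cv2.convexHull(cs);q=cv2.approxPolyN(hull,4)[0] if hasattr(cv2,"approxPolyN") else cv2.approxPolyDP(hull,20,True)[:,0]
    q=(q.reshape(-1,2)+.5)/k-.5+[x-h,y-h];a=q-q.mean(0);return q[np.argsort(np.arctan2(a[:,1],a[:,0]))]
for ts,tt in((205,215),(195,205),(205,225)):
    a=corners(s,376,270,30,ts);b=corners(t,237,210,30,tt)
    print(a.round(1).tolist(),b.round(1).tolist())
    A=np.array([onz("scene",p,.052)for p in a]);B=np.array([onz("top",p,.052)for p in b])
    print("side",*(np.linalg.norm(np.roll(Q,-1,0)-Q,axis=1).round(4) for Q in(A,B)),"cen",A.mean(0).round(4),B.mean(0).round(4))
    for p in A:
        j=np.argmin(np.linalg.norm(B-p,axis=1));i=np.where((A==p).all(1))[0][0];print(tri(a[i],b[j])[0].round(4))
E
```

```text
[174 154 144 149 175 226 243 243 244 243 243 244 242 213 151 115 109 110
 111 111 110 110 109 108 108 112 130 143 160 212 237 242 242 243 243 243
 243 242 231 183 113  63  54  56  54  56  53  52  56  55]
[ 55  56  52  53  53  73 147 229 245 244 244 244 244 244 244 244 243 243
 243 243 243 244 243 243 244 243 243 243 243 243 243 243 242 242 240 236
 226 215 195 171 152 149 152 151 148 144 138 141 164 185]
[ 66  67  69  67  72 112 198 244 251 252 252 252 252 252 251 249 240 210
 162 121  94  87  86  85  85  87  86  87  87  87 104 167 231 250 252 252
 252 252 252 249 231 202 189 189 194 205 212 214 213 210]
[140 167 186 213 237 249 252 252 252 252 252 253 253 253 252 252 252 250
 243 229 207 192 176 166 162 162 169 190 222 241 250 252 252 253 253 252
 252 247 219 168 152 150 150 151 163 188 204 202 169 117  77  66  66  65
  65]
[[356.1, 258.6], [387.4, 251.4], [398.1, 281.9], [365.6, 289.6]] [[229.6, 184.9], [257.8, 198.8], [244.2, 228.9], [214.8, 216.8]]
side [0.0603 0.0592 0.0601 0.059 ] [0.0602 0.0616 0.0598 0.0659] cen [0.5144 0.1362 0.052 ] [0.5168 0.1345 0.052 ]
[0.5332 0.097  0.0524]
[0.4761 0.1183 0.0517]
[0.4971 0.174  0.0523]
[0.5562 0.1519 0.0576]
[[355.8, 258.4], [387.7, 251.4], [398.3, 282.3], [365.4, 289.7]] [[231.9, 179.6], [292.9, 179.6], [243.6, 228.9], [214.6, 216.9]]
side [0.0612 0.0598 0.0606 0.0595] [0.1151 0.1302 0.059  0.0775] cen [0.5145 0.1363 0.052 ] [0.5292 0.118  0.052 ]
[0.5007 0.1065 0.0071]
[0.476  0.119  0.0529]
[0.4969 0.1746 0.0516]
[0.5617 0.1498 0.0677]
[[356.1, 258.6], [387.4, 251.4], [398.1, 281.9], [365.6, 289.6]] [[228.6, 187.4], [257.4, 199.1], [243.9, 228.7], [215.1, 216.7]]
side [0.0603 0.0592 0.0601 0.059 ] [0.0593 0.0607 0.0588 0.0603] cen [0.5144 0.1362 0.052 ] [0.5156 0.135  0.052 ]
[0.533  0.0973 0.0523]
[0.4764 0.1186 0.0527]
[0.4972 0.1738 0.0523]
[0.5536 0.1528 0.0526]
```

Brass is at (0.501, -0.0795), top 64 mm. The socket is at (0.515, 0.1357), top 52 mm, and both diagonals agree. Next I move above the brass bushing.

```bash
cat >go.py <<'E'
# prints the shift in tool axes to world point x y z, and the turn to yaw
import sys,numpy as np
from workcell import bot
from scipy.spatial.transform import Rotation as R
g=np.array(list(map(float,sys.argv[1:5])));o=bot.get_obs()
r=R.from_euler("xyz",o["tcp_rot"],degrees=True)
print("t",round(o["time"],2),"tcp",o["ee_pos"].round(4),"rot",o["tcp_rot"].round(2),"q",o["q"].round(1),"shift",r.inv().apply(g[:3]-o["ee_pos"]).round(4),"turn",round(-(g[3]-o["tcp_rot"][2]+90)%180-90,1),"F",o["wrist_force"].round(1),"open",round(o["opening"],4),"grip",round(o["grasp_force"],1))
E
python3 drive.py '[0.033, -0.021, 0, 0, 0.05, 0.066, -0.042, 0, 0, 0.05, 0.099, -0.063, 0, 0, 0.05, 0.132, -0.084, 0, 0, 0.05, 0.165, -0.105, 0, 0, 0.05]' && python3 drive.py '[0.033, -0.021, 0, 0, 0.05, 0.066, -0.042, 0, 0, 0.05, 0.099, -0.063, 0, 0, 0.05, 0.132, -0.084, 0, 0, 0.05, 0.165, -0.105, 0, 0, 0.05]'
python3 go.py .5008 -.0795 .15 82.2
```

```text
time: 0.52
ee_pos: [0.3321, -0.3378, 0.2281]
tcp_rot: [-180.0, 0.0, 24.0]
wrist_force: [0.5, -0.2, -0.5]
opening: 0.0499
grasp_force: 0.0
time: 0.93
ee_pos: [0.4403, -0.1745, 0.2282]
tcp_rot: [-180.0, 0.0, 24.0]
wrist_force: [0.8, -1.1, 0.0]
opening: 0.0501
grasp_force: 0.0
t 0.93 tcp [ 0.4403 -0.1745  0.2282] rot [-180.      0.     23.99] q [-21.6  -5.4  -0.3  95.1   0.  134.4] shift [ 0.0939 -0.0622  0.0782] turn -58.2 F [ 0.8 -1.1  0. ] open 0.0501 grip 0.0
```

```bash
python3 drive.py '[0.03, -0.02, 0.01, -7, 0.05, 0.06, -0.04, 0.02, -14, 0.05, 0.094, -0.062, 0.03, -21, 0.05, 0.094, -0.062, 0.03, -28, 0.05, 0.094, -0.062, 0.03, -35, 0.05]' && python3 drive.py '[0, 0, 0, -7, 0.05, 0, 0, 0, -14, 0.05, 0, 0, 0, -21, 0.05, 0, 0, 0, -23.2, 0.05, 0, 0, 0, -23.2, 0.05]'
python3 go.py .5008 -.0795 .0643 82.2
python3 - <<'E'
from vis import *
s=bot.camera("scene");t=bot.camera("top")
cv2.imwrite("pics/a.png",np.hstack([cv2.resize(s[120:260,240:400],(480,420)),cv2.resize(t[140:280,280:380],(300,420))]))
E
```

```text
time: 1.35
ee_pos: [0.5007, -0.0793, 0.1969]
tcp_rot: [-179.9, 0.0, 59.6]
wrist_force: [0.8, -0.1, 0.9]
opening: 0.0503
grasp_force: 0.0
time: 1.77
ee_pos: [0.5003, -0.0815, 0.198]
tcp_rot: [-180.0, -0.0, 82.3]
wrist_force: [-1.3, -0.6, 0.3]
opening: 0.05
grasp_force: 0.0
t 1.77 tcp [ 0.5003 -0.0815  0.198 ] rot [-179.96   -0.     82.3 ] q [-9.3 -1.4  0.1 91.6  0.  88.4] shift [0.002  0.0004 0.1337] turn 0.1 F [-1.3 -0.6  0.3] open 0.05 grip 0.0
```

View pics/a.png

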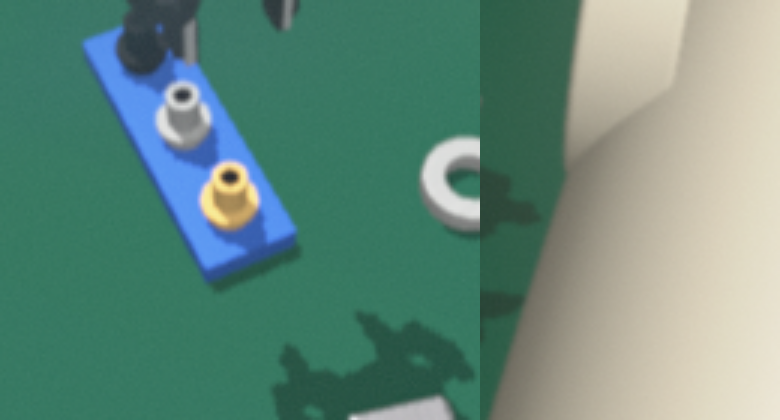

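The scene crop shows the brass bushing at crop pixel (230,190), undisturbed, with the fingers above it. The arm hides the top view. Now I descend.

```bash
python3 drive.py '[0.002, 0, 0.03, 0, 0.05, 0.002, 0, 0.06, 0, 0.05, 0.002, 0, 0.09, 0, 0.05, 0.002, 0, 0.1, 0, 0.05, 0.002, 0, 0.1, 0, 0.05]'
python3 go.py .5008 -.0795 .064 82.2
python3 - <<'E'
from vis import *
s=bot.camera("scene")
cv2.imwrite("pics/b.png",cv2.resize(s[130:230,250:390],(700,500)))
E
```

```text
time: 2.28
ee_pos: [0.4991, -0.0793, 0.0959]
tcp_rot: [-179.7, -0.0, 82.1]
wrist_force: [-0.2, 0.8, 0.7]
opening: 0.0502
grasp_force: 0.0
t 2.28 tcp [ 0.4991 -0.0793  0.0959] rot [-1.7973e+02 -1.0000e-02  8.2130e+01] q [ -9.   -1.4 -11.1  80.6   0.   88.8] shift [0.0001 0.0019 0.0319] turn -0.1 F [-0.2  0.8  0.7] open 0.0502 grip 0.0
```

View pics/b.png

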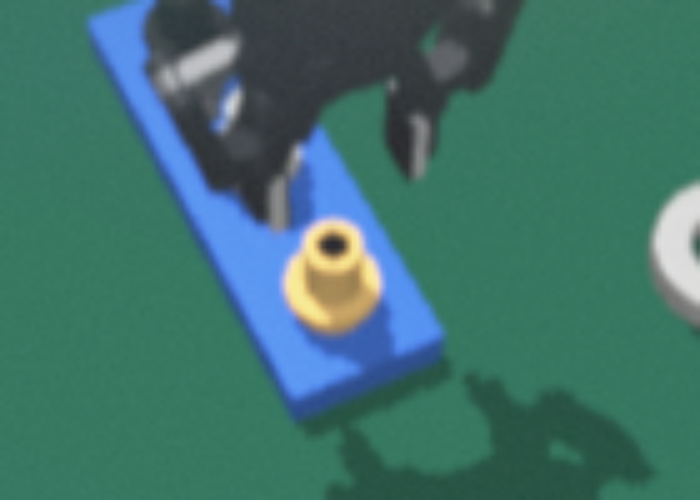

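Scene crop: the fingertips at crop (275,215) and (415,170) straddle the brass bushing at (333,245), still above it. I finish the descent and close.

```bash
python3 drive.py '[0, 0.0015, 0.015, 0, 0.05, 0, 0.0015, 0.025, 0, 0.05, 0, 0.0015, 0.032, 0, 0.05, 0, 0.0015, 0.032, 0, 0.05, 0, 0.0015, 0.032, 0, 0.05]' 60; python3 go.py .5008 -.0795 .064 82.2;  python3 drive.py '[0, 0, 0, 0, 0.03, 0, 0, 0, 0, 0.015, 0, 0, 0, 0, 0.015, 0, 0, 0, 0, 0.015, 0, 0, 0, 0, 0.015]' 60; python3 drive.py '[0, 0, 0, 0, 0.015, 0, 0, 0, 0, 0.015]' 80
python3 go.py .5008 -.0795 .064 82.2
python3 - <<'E'
from vis import *
s=bot.camera("scene")
cv2.imwrite("pics/c.png",cv2.resize(s[130:230,250:390],(700,500)))
E
```

```text
time: 2.75
ee_pos: [0.5022, -0.0798, 0.0669]
tcp_rot: [180.0, -0.0, 82.2]
wrist_force: [0.1, 0.0, -0.3]
opening: 0.0503
grasp_force: 0.0
t 2.75 tcp [ 0.5022 -0.0798  0.0669] rot [179.99  -0.    82.18] q [ -9.   -0.7 -13.7  77.1   0.   88.8] shift [ 0.0001 -0.0015  0.0029] turn -0.0 F [ 0.1  0.  -0.3] open 0.0503 grip 0.0
time: 3.17
ee_pos: [0.5023, -0.0798, 0.0666]
tcp_rot: [180.0, 0.0, 82.2]
wrist_force: [-0.3, 0.4, 0.4]
opening: 0.0151
grasp_force: 0.0
time: 3.33
ee_pos: [0.5022, -0.0798, 0.0664]
tcp_rot: [180.0, 0.0, 82.2]
wrist_force: [-0.6, -0.4, 0.2]
opening: 0.0154
grasp_force: 0.0
t 3.33 tcp [ 0.5022 -0.0798  0.0664] rot [180.     0.    82.19] q [ -9.   -0.7 -13.7  77.   -0.   88.8] shift [ 0.0001 -0.0014  0.0024] turn -0.0 F [-0.6 -0.4  0.2] open 0.0154 grip 0.0
```

View pics/c.png

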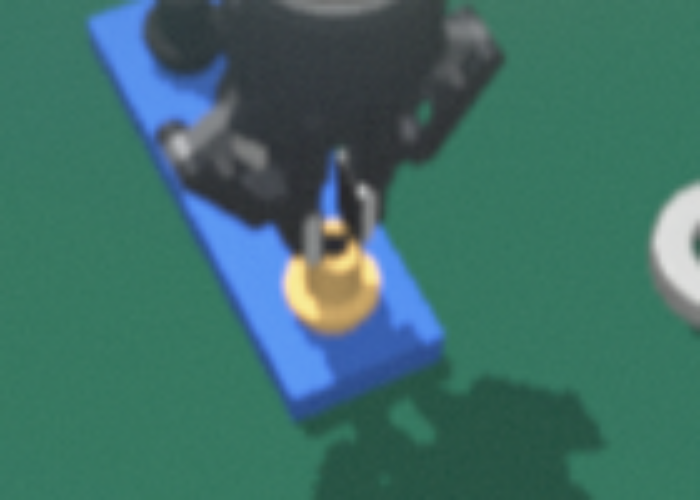

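Scene crop: the pads closed to 15 mm without gripping. Their tips appear at about the height of the bore, crop (315,260) and (365,230). I check whether the fingers really are where the reported pose puts them.

```bash
python3 - <<'E'
from vis import *
def proj(n,X):
    i=bot.camera_info(n);T=np.linalg.inv(np.array(i["extrinsics"]));c=T[:3,:3]@X+T[:3,3];p=i["mtx"]@c;return p[:2]/p[2]
o=bot.get_obs();c=o["ee_pos"];u=np.array([np.cos(np.radians(-7.8)),np.sin(np.radians(-7.8)),0]);v=np.array([-u[1],u[0],0])
for dz in(-.025,0,.02):
  print(dz,[((proj("scene",c+s*.0077*u+w*.011*v+[0,0,dz])-[250,130])*5).round(0).tolist() for s in(-1,1) for w in(-1,1)])
print("sleeve top/bottom", [((proj("scene",np.array([.5008,-.0795,z]))-[250,130])*5).round(0).tolist() for z in(.064,.036)])
i=np.linalg.inv(np.array(bot.camera_info("scene")["extrinsics"]))
E
```

```text
-0.025 [[332.0, 247.0], [356.0, 288.0], [299.0, 261.0], [322.0, 302.0]]
0 [[333.0, 214.0], [357.0, 255.0], [299.0, 227.0], [323.0, 269.0]]
0.02 [[334.0, 185.0], [358.0, 227.0], [298.0, 199.0], [323.0, 242.0]]
sleeve top/bottom [[331.0, 243.0], [330.0, 280.0]]
```

```bash
python3 - <<'E'
from vis import *
s=bot.camera("scene");t=bot.camera("top")
cv2.imwrite("pics/d.png",np.hstack([cv2.resize(s[155:205,295:345],(400,400),interpolation=cv2.INTER_CUBIC),cv2.resize(t[190:250,320:380],(400,400),interpolation=cv2.INTER_CUBIC)]))
E
```

```text
(no output)
```

View pics/d.png

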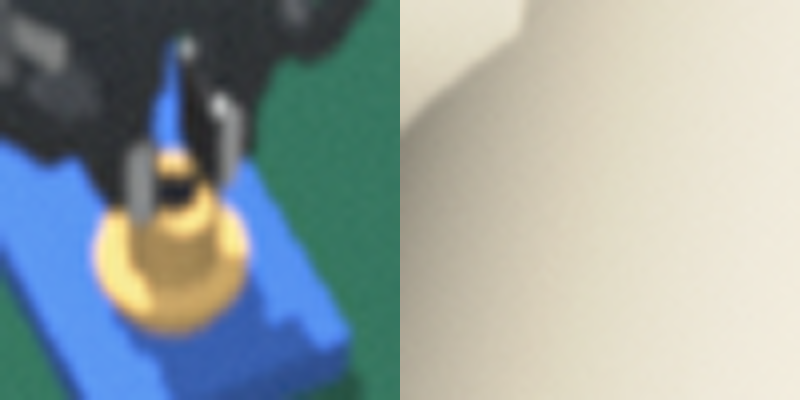

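The pads overlap the sleeve's rim in the picture, so they seem to sit above the sleeve top, higher than the reported pose implies. I compute the implied tip heights from all three views and open the fingers again.

```bash
python3 drive.py '[0, 0, 0, 0, 0.05, 0, 0, 0, 0, 0.05, 0, 0, 0, 0, 0.05]' ; python3 - <<'E'
from vis import *
u=np.array([np.cos(np.radians(-7.8)),np.sin(np.radians(-7.8))]);v=np.array([-u[1],u[0]])
for px,c in(((319,135),(.5003,-.0815,.198)),((319.3,170.8),(.4991,-.0793,.0959)),((318,180.8),(.5022,-.0798,.0666))):
    c=np.array(c);print("reported tip z",c[2]-.025)
    for z in np.arange(c[2]-.035,c[2]+.02,.01):
        p=onz("scene",px,z);d=p[:2]-c[:2];print("  z",round(z,4),"along u,v mm",(d@u*1e3).round(1),(d@v*1e3).round(1))
E
```

```text
time: 3.73
ee_pos: [0.5021, -0.0798, 0.0664]
tcp_rot: [-180.0, -0.0, 82.2]
wrist_force: [0.6, -0.9, 0.6]
opening: 0.0495
grasp_force: 0.0
reported tip z 0.17300000000000001
  z 0.163 along u,v mm -16.6 -23.1
  z 0.173 along u,v mm -12.8 -15.8
  z 0.183 along u,v mm -9.0 -8.6
  z 0.193 along u,v mm -5.2 -1.3
  z 0.203 along u,v mm -1.3 6.0
  z 0.213 along u,v mm 2.5 13.3
reported tip z 0.07089999999999999
  z 0.0609 along u,v mm -13.3 -16.1
  z 0.0709 along u,v mm -10.2 -10.1
  z 0.0809 along u,v mm -7.0 -4.2
  z 0.0909 along u,v mm -3.8 1.8
  z 0.1009 along u,v mm -0.7 7.8
  z 0.1109 along u,v mm 2.5 13.7
reported tip z 0.041600000000000005
  z 0.0316 along u,v mm -12.1 -12.0
  z 0.0416 along u,v mm -9.1 -6.4
  z 0.0516 along u,v mm -6.1 -0.8
  z 0.0616 along u,v mm -3.2 4.9
  z 0.0716 along u,v mm -0.2 10.5
  z 0.0816 along u,v mm 2.7 16.2
```
Consistent: u=0,v=11 at z=tip reported +30 mm (i.e., TCP z + ~5mm) across all. So tips at TCP z+5 instead of -25?? With open fingers 13 back... With 15mm opening, too. Hmm: consistent tip ≈ TCP z + 5; or visible gray pad's bottom isn't the tip... or consistent horizontal displacement of about (-9u, -17v) mm. Horizontal displacement along camera direction is coincidental vs z. Reported ee_pos could be biased in z by ~30mm or the gripper (arm picture). In either way, the sleeve evidently not between fingers. Lower stepwise with force check. Expected lower by ~25-27mm: tip at .0716-> .039. Do 5 mm rows ×2 and image numbers. Lower 10, look.

All three views agree that the visible tips are about 30 mm higher than reported, assuming no horizontal offset. I lower in small steps, watching force and picture.

```bash
python3 drive.py '[0, 0, 0.003, 0, 0.05, 0, 0, 0.006, 0, 0.05, 0, 0, 0.009, 0, 0.05, 0, 0, 0.01, 0, 0.05, 0, 0, 0.01, 0, 0.05]'
python3 go.py .5008 -.0795 .064 82.2
python3 - <<'E'
from vis import *
s=bot.camera("scene")
cv2.imwrite("pics/e.png",cv2.resize(s[145:215,275:365],(720,560),interpolation=cv2.INTER_CUBIC))
E
```

```text
time: 4.15
ee_pos: [0.5019, -0.0797, 0.0558]
tcp_rot: [-180.0, 0.0, 82.2]
wrist_force: [1.2, 0.6, -0.0]
opening: 0.0501
grasp_force: 0.0
t 4.15 tcp [ 0.5019 -0.0797  0.0558] rot [-179.95    0.     82.2 ] q [ -9.   -0.5 -14.6  75.9  -0.   88.8] shift [ 0.0001 -0.0011 -0.0082] turn -0.0 F [ 1.2  0.6 -0. ] open 0.0501 grip 0.0
```

View pics/e.png

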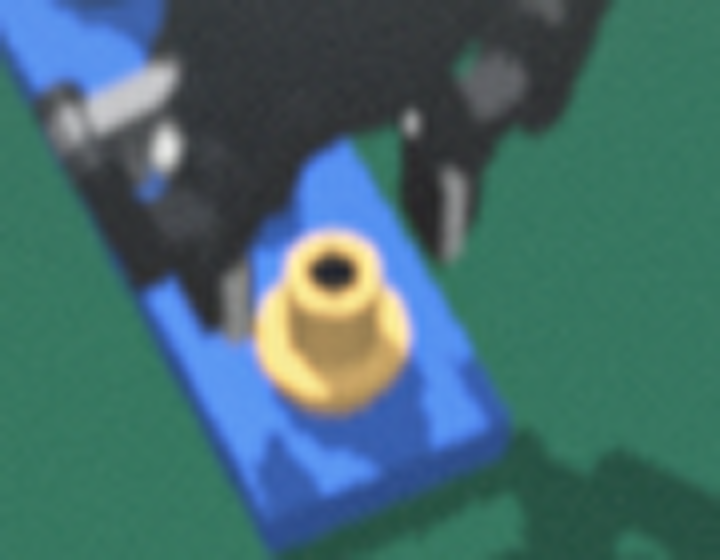

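The tips at crop (235,338) and (450,262) straddle the sleeve (bore at (333,270)), still about level with its top and touching nothing. Lowering further in guarded steps.

```bash
python3 drive.py '[0, -0.001, 0.004, 0, 0.05, 0, -0.001, 0.008, 0, 0.05, 0, -0.001, 0.01, 0, 0.05, 0, -0.001, 0.01, 0, 0.05]'; python3 drive.py '[0, 0, 0.003, 0, 0.05, 0, 0, 0.006, 0, 0.05, 0, 0, 0.008, 0, 0.05, 0, 0, 0.008, 0, 0.05, 0, 0, 0.008, 0, 0.05]'
python3 go.py .5008 -.0795 .064 82.2
python3 - <<'E'
from vis import *
s=bot.camera("scene")
cv2.imwrite("pics/f.png",cv2.resize(s[145:215,275:365],(720,560),interpolation=cv2.INTER_CUBIC))
E
```

```text
time: 4.53
ee_pos: [0.5008, -0.0796, 0.0456]
tcp_rot: [-179.9, 0.0, 82.2]
wrist_force: [-0.1, -1.1, -0.3]
opening: 0.0499
grasp_force: 0.0
time: 4.95
ee_pos: [0.5011, -0.0796, 0.0383]
tcp_rot: [-180.0, 0.0, 82.2]
wrist_force: [0.2, 0.2, -1.2]
opening: 0.05
grasp_force: 0.0
t 4.95 tcp [ 0.5011 -0.0796  0.0383] rot [-179.98    0.     82.19] q [ -9.   -0.1 -16.3  73.9  -0.   88.8] shift [ 0.0001 -0.0003 -0.0257] turn -0.0 F [ 0.2  0.2 -1.2] open 0.05 grip 0.0
```

View pics/f.png

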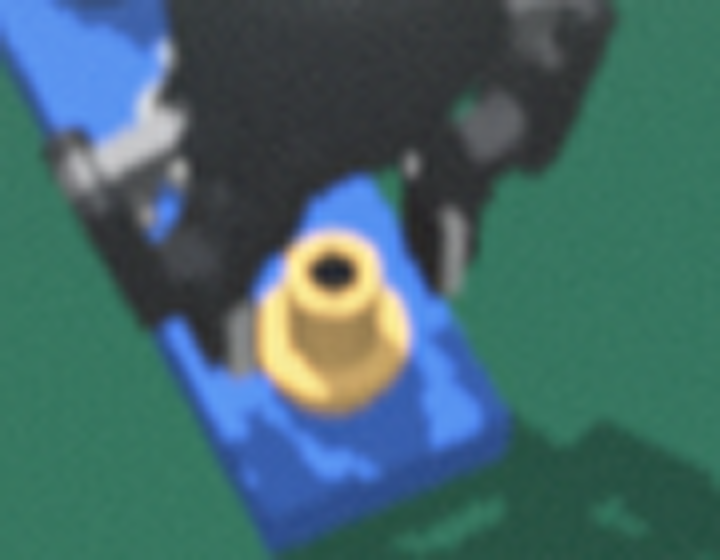

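The tips at crop (238,375) and (452,295) now flank the sleeve at z≈0.048, nothing touched. I go 4 mm lower and close.

```bash
python3 drive.py '[0, 0, 0.002, 0, 0.05, 0, 0, 0.004, 0, 0.05, 0, 0, 0.004, 0, 0.04, 0, 0, 0.004, 0, 0.03, 0, 0, 0.004, 0, 0.015]' 40; python3 drive.py '[0, 0, 0, 0, 0.01, 0, 0, 0, 0, 0.01, 0, 0, 0, 0, 0.01, 0, 0, 0, 0, 0.01]' 40
python3 go.py .5008 -.0795 .064 82.2
```

```text
time: 5.42
ee_pos: [0.5012, -0.0796, 0.0345]
tcp_rot: [180.0, -0.0, 82.2]
wrist_force: [0.3, -0.2, -0.3]
opening: 0.023
grasp_force: 39.2
time: 5.75
ee_pos: [0.5012, -0.0796, 0.0345]
tcp_rot: [180.0, -0.0, 82.2]
wrist_force: [-0.9, -0.0, 1.5]
opening: 0.0227
grasp_force: 39.2
t 5.75 tcp [ 0.5012 -0.0796  0.0345] rot [180.    -0.    82.19] q [ -9.   -0.  -16.6  73.4   0.   88.8] shift [ 0.0001 -0.0004 -0.0295] turn -0.0 F [-0.9 -0.   1.5] open 0.0227 grip 39.2
```

Gripped at 23 mm opening. Lift, check, then carry.

```bash
python3 drive.py '[0, 0, 0, 0, 0.01, 0, 0, -0.01, 0, 0.01, 0, 0, -0.03, 0, 0.01, 0, 0, -0.06, 0, 0.01, 0, 0, -0.09, 0, 0.01]' 80; python3 drive.py '[0, 0, -0.01, 0, 0.01, 0, 0, -0.01, 0, 0.01, 0, 0, -0.01, 0, 0.01, 0, 0, -0.01, 0, 0.01]'
python3 go.py .5154 .1356 .134 82.2
```

```text
time: 6.17
ee_pos: [0.5004, -0.0795, 0.1252]
tcp_rot: [-179.9, -0.0, 82.2]
wrist_force: [0.7, 0.4, -1.6]
opening: 0.0219
grasp_force: 78.5
time: 6.5
ee_pos: [0.5005, -0.0795, 0.1326]
tcp_rot: [-179.9, -0.0, 82.2]
wrist_force: [-0.1, -0.1, -1.8]
opening: 0.0219
grasp_force: 78.6
t 6.5 tcp [ 0.5005 -0.0795  0.1326] rot [-179.86   -0.     82.19] q [-9.  -1.6 -7.3 84.5  0.  88.8] shift [ 0.2152 -0.0144 -0.0014] turn -0.0 F [-0.1 -0.1 -1.8] open 0.0219 grip 78.6
```

```bash
python3 drive.py '[0.02, -0.0014, 0, 0, 0.01, 0.05, -0.0034, 0, 0, 0.01, 0.08, -0.0054, 0, 0, 0.01, 0.11, -0.0074, 0, 0, 0.01, 0.14, -0.0094, 0, 0, 0.01]'; python3 drive.py '[0.03, -0.002, 0, 0, 0.01, 0.055, -0.004, 0, 0, 0.01, 0.07, -0.005, 0, 0, 0.01, 0.075, -0.005, 0, 0, 0.01, 0.075, -0.005, 0, 0, 0.01]'
python3 go.py .5154 .1356 .134 82.2
python3 - <<'E'
from vis import *
s=bot.camera("scene");t=bot.camera("top");cv2.imwrite("pics/s2.png",s);cv2.imwrite("pics/t2.png",t)
cv2.imwrite("pics/g.png",np.hstack([cv2.resize(s[200:320,320:440],(400,400),interpolation=cv2.INTER_CUBIC),cv2.resize(t[150:270,180:300],(400,400),interpolation=cv2.INTER_CUBIC)]))
E
```

```text
time: 6.92
ee_pos: [0.5099, 0.0615, 0.1323]
tcp_rot: [-179.8, 0.0, 82.2]
wrist_force: [0.8, -0.1, -1.5]
opening: 0.0219
grasp_force: 78.6
time: 7.33
ee_pos: [0.5154, 0.1361, 0.1326]
tcp_rot: [-179.9, 0.1, 82.3]
wrist_force: [-0.1, -0.3, -1.8]
opening: 0.0216
grasp_force: 78.6
t 7.33 tcp [0.5154 0.1361 0.1326] rot [-1.7986e+02  6.0000e-02  8.2300e+01] q [ 14.8   2.   -3.7  84.5   0.  112.5] shift [-0.0005  0.0001 -0.0014] turn 0.1 F [-0.1 -0.3 -1.8] open 0.0216 grip 78.6
```

View pics/g.png

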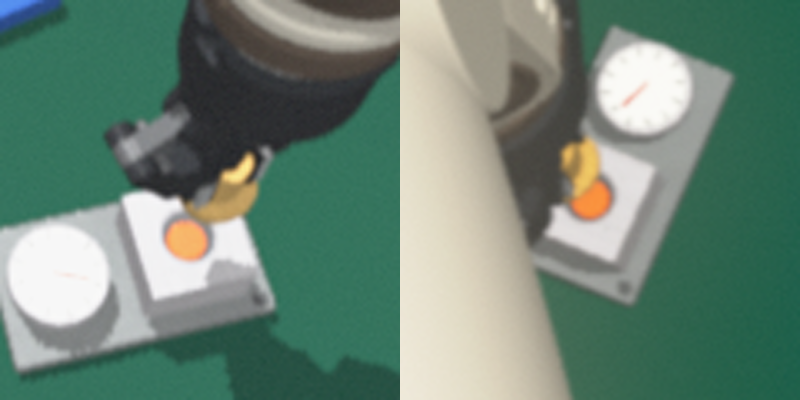

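The scene half shows the brass bushing held above the socket, its flange at crop (222,200) and the orange bore at (187,240). The top half shows the flange's edge at (582,165) and the bore at (590,200). I compare the visible flange edge with where it should project.

```bash
python3 - <<'E'
from vis import *
def proj(n,X):
    i=bot.camera_info(n);T=np.linalg.inv(np.array(i["extrinsics"]));c=X@T[:3,:3].T+T[:3,3];p=c@np.array(i["mtx"]).T;return p[:,:2]/p[:,2:]
a=np.linspace(0,2*np.pi,73);circ=lambda z,r:np.c_[.5152+r*np.cos(a),.1359+r*np.sin(a),np.full(73,z)]
for n,f in(("scene","s2"),("top","t2")):
    im=cv2.imread(f"pics/{f}.png");h=cv2.cvtColor(im,cv2.COLOR_BGR2HSV).astype(int)
    m=((h[...,0]>=17)&(h[...,0]<30)&(h[...,1]>90)&(h[...,2]>90)).astype(np.uint8)
    x,y=(320,200) if n=="scene" else (180,150)
    m[:y]=0;m[y+120:]=0;m[:,:x]=0;m[:,x+120:]=0
    k,l,st,ce=cv2.connectedComponentsWithStats(m);print(n,[(s.tolist(),c.round(1).tolist()) for s,c in zip(st[1:],ce[1:]) if s[4]>15])
    for z,r in((.106,.013),(.128,.02),(.134,.02),(.162,.012)):
        p=proj(n,circ(z,r));print("  pred z",z,"x",p[:,0].min().round(1),p[:,0].max().round(1),"y",p[:,1].min().round(1),p[:,1].max().round(1))
E
```

```text
scene [([376, 246, 21, 21, 210], [388.9, 257.3])]
  pred z 0.106 x 373.5 389.2 y 252.3 267.1
  pred z 0.128 x 371.2 396.0 y 243.4 266.7
  pred z 0.134 x 371.8 396.8 y 242.0 265.4
  pred z 0.162 x 379.6 395.3 y 239.7 254.2
top [([228, 191, 12, 18, 146], [233.7, 198.8])]
  pred z 0.106 x 222.9 237.8 y 194.7 209.2
  pred z 0.128 x 216.2 239.7 y 187.8 210.7
  pred z 0.134 x 215.4 239.1 y 187.0 210.1
  pred z 0.162 x 216.6 231.3 y 187.6 201.9
```

The flange edges match in both views within about 1 px, so the bushing is centred over the bore. I descend to just above the mouth, then go in slowly.

```bash
python3 drive.py '[0, 0, 0.02, 0, 0.01, 0, 0, 0.04, 0, 0.01, 0, 0, 0.05, 0, 0.01, 0, 0, 0.05, 0, 0.01, 0, 0, 0.05, 0, 0.01]'; python3 go.py .5152 .1358 .0566 82.2; python3 drive.py '[0, 0, 0.002, 0, 0.01, 0, 0, 0.004, 0, 0.01, 0, 0, 0.006, 0, 0.01, 0, 0, 0.008, 0, 0.01, 0, 0, 0.008, 0, 0.01]'
python3 go.py .5152 .1358 .0566 82.2
```

```text
time: 7.85
ee_pos: [0.5159, 0.1345, 0.0843]
tcp_rot: [-180.0, 0.0, 82.1]
wrist_force: [0.3, -0.1, -1.3]
opening: 0.0217
grasp_force: 78.6
t 7.85 tcp [0.5159 0.1345 0.0843] rot [-1.7995e+02  2.0000e-02  8.2140e+01] q [ 14.6   2.4  -8.6  79.1  -0.  112.5] shift [ 0.0012 -0.0008  0.0277] turn -0.1 F [ 0.3 -0.1 -1.3] open 0.0217 grip 78.6
time: 8.27
ee_pos: [0.516, 0.1353, 0.0762]
tcp_rot: [-180.0, 0.0, 82.2]
wrist_force: [-0.1, 0.3, -2.0]
opening: 0.0213
grasp_force: 78.6
t 8.27 tcp [0.516  0.1353 0.0762] rot [-1.7999e+02  1.0000e-02  8.2200e+01] q [ 14.7   2.5  -9.3  78.1  -0.  112.5] shift [ 0.0003 -0.0009  0.0196] turn -0.0 F [-0.1  0.3 -2. ] open 0.0213 grip 78.6
```

```bash
for i in 1 2; do python3 drive.py '[0, 0, 0.002, 0, 0.01, 0, 0, 0.004, 0, 0.01, 0, 0, 0.005, 0, 0.01, 0, 0, 0.005, 0, 0.01]'; done
python3 go.py .5152 .1358 .0566 82.2
```

```text
time: 8.6
ee_pos: [0.5159, 0.1353, 0.071]
tcp_rot: [-180.0, 0.0, 82.2]
wrist_force: [-0.7, -0.1, -1.3]
opening: 0.0219
grasp_force: 78.6
time: 8.93
ee_pos: [0.5163, 0.1354, 0.0666]
tcp_rot: [180.0, -0.0, 82.2]
wrist_force: [-1.2, -0.2, 2.5]
opening: 0.0215
grasp_force: 78.7
t 8.93 tcp [0.5163 0.1354 0.0666] rot [ 1.7997e+02 -2.0000e-02  8.2200e+01] q [ 14.7   2.7 -10.2  77.    0.  112.5] shift [ 0.0003 -0.0011  0.01  ] turn -0.0 F [-1.2 -0.2  2.5] open 0.0215 grip 78.7
```

Plunger contact, in the bore with small side forces. Pressing on with fine steps.

```bash
python3 drive.py '[0, -0.0005, 0.002, 0, 0.01, 0, -0.0005, 0.004, 0, 0.01, 0, -0.0005, 0.006, 0, 0.01, 0, -0.0005, 0.007, 0, 0.01, 0, -0.0005, 0.007, 0, 0.01]' 110; python3 drive.py '[0, 0, 0.001, 0, 0.01, 0, 0, 0.002, 0, 0.01, 0, 0, 0.002, 0, 0.01, 0, 0, 0.002, 0, 0.01]'; python3 drive.py '[0, 0, 0.001, 0, 0.01, 0, 0, 0.001, 0, 0.01, 0, 0, 0.001, 0, 0.01]'
python3 go.py .5152 .1358 .0566 82.2
```

```text
time: 9.35
ee_pos: [0.5162, 0.1354, 0.0599]
tcp_rot: [179.9, -0.0, 82.2]
wrist_force: [0.3, -1.0, 7.8]
opening: 0.021
grasp_force: 108.0
time: 9.68
ee_pos: [0.5162, 0.1354, 0.0582]
tcp_rot: [179.9, -0.0, 82.2]
wrist_force: [-0.2, -1.5, 7.3]
opening: 0.0212
grasp_force: 108.0
time: 9.93
ee_pos: [0.5162, 0.1354, 0.0573]
tcp_rot: [179.9, -0.0, 82.2]
wrist_force: [0.0, -1.0, 9.2]
opening: 0.0209
grasp_force: 108.0
t 9.93 tcp [0.5162 0.1354 0.0573] rot [ 1.799e+02 -3.000e-02  8.219e+01] q [ 14.7   2.8 -11.1  75.9  -0.  112.5] shift [ 0.0002 -0.0011  0.0007] turn -0.0 F [ 0.  -1.   9.2] open 0.0209 grip 108.0
```

```bash
for i in 1 2 3; do python3 drive.py '[0, 0, 0.0005, 0, 0.01, 0, 0, 0.0005, 0, 0.01, 0, 0, 0.0005, 0, 0.01]' | egrep 'ee_pos|wrist'; done
```

```text
ee_pos: [0.5162, 0.1354, 0.0569]
wrist_force: [0.4, -0.9, 9.7]
ee_pos: [0.5163, 0.1355, 0.0567]
wrist_force: [-1.1, -1.2, 11.3]
ee_pos: [0.5162, 0.1355, 0.0567]
wrist_force: [-3.5, -2.1, 16.5]
```

The flange has reached the stop: z is steady while the force climbs. A little more makes it firm and flat.

```bash
for i in 1 2; do python3 drive.py '[0, 0, 0.0005, 0, 0.01, 0, 0, 0.0005, 0, 0.01, 0, 0, 0.0005, 0, 0.01]' | egrep 'ee_pos|rot|wrist'; done; python3 drive.py '[0, 0, 0, 0, 0.01, 0, 0, 0, 0, 0.01, 0, 0, 0, 0, 0.01, 0, 0, 0, 0, 0.01, 0, 0, 0, 0, 0.01]' | egrep 'ee_pos|wrist|grasp'
python3 - <<'E'
from vis import *
o=bot.get_obs();print(o["torque"])
s=bot.camera("scene")
cv2.imwrite("pics/h.png",cv2.resize(s[220:310,320:440],(800,600),interpolation=cv2.INTER_CUBIC))
E
```

```text
ee_pos: [0.5163, 0.1355, 0.0567]
tcp_rot: [179.9, -0.1, 82.2]
wrist_force: [-3.9, -2.5, 20.4]
ee_pos: [0.5163, 0.1355, 0.0567]
tcp_rot: [179.8, -0.1, 82.2]
wrist_force: [-7.9, -2.7, 23.1]
ee_pos: [0.5163, 0.1355, 0.0566]
wrist_force: [-5.6, -2.6, 22.3]
grasp_force: 110.1
[-0.48014954  1.39059241  0.08385004]
```

View pics/h.png

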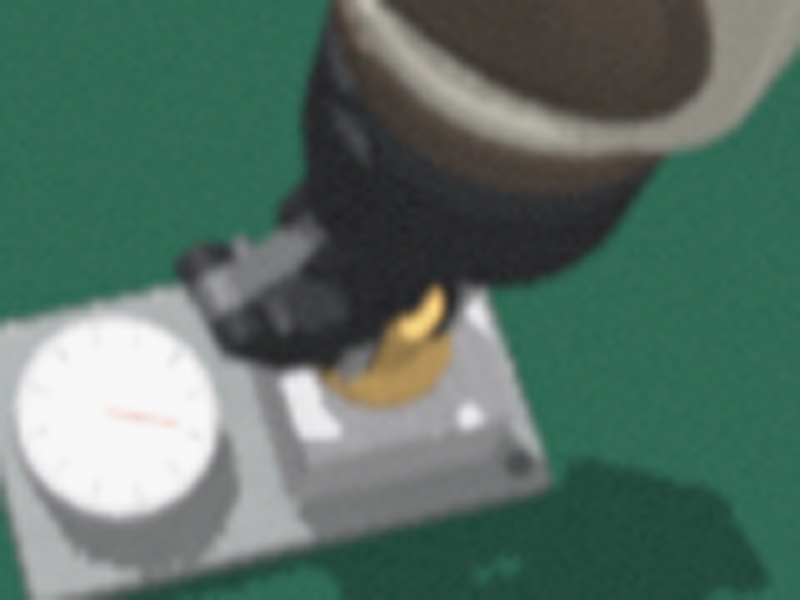

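The flange, at crop (390,375), lies on the socket face, but there is a side force of about -6 N in x. I ease the tool 1 mm toward -x so it sits square.

```bash
for i in 1 2; do python3 drive.py '[0, -0.0005, 0, 0, 0.01, 0, -0.0005, 0, 0, 0.01, 0, -0.0005, 0, 0, 0.01]' | egrep 'ee_pos|rot|wrist'; python3 -c "
from workcell import bot;print(bot.get_obs()['torque'].round(2))"; done
```

```text
ee_pos: [0.5163, 0.1355, 0.0567]
tcp_rot: [179.8, -0.1, 82.2]
wrist_force: [-3.2, -3.0, 20.6]
[-0.52  0.85 -0.01]
ee_pos: [0.5162, 0.1355, 0.0567]
tcp_rot: [179.7, -0.1, 82.2]
wrist_force: [-1.1, -3.7, 19.5]
[-0.67  0.48 -0.05]
```

```bash
python3 drive.py '[-0.0007, -0.0003, 0.0005, 0, 0.01, -0.0007, -0.0003, 0.001, 0, 0.01, -0.0007, -0.0003, 0.001, 0, 0.01, -0.0007, -0.0003, 0.001, 0, 0.01, -0.0007, -0.0003, 0.001, 0, 0.01]'; python3 - <<'E'
from vis import *
print(bot.get_obs()['torque'].round(2))
def proj(n,X):
    i=bot.camera_info(n);T=np.linalg.inv(np.array(i["extrinsics"]));c=X@T[:3,:3].T+T[:3,3];p=c@np.array(i["mtx"]).T;return p[:,:2]/p[:,2:]
a=np.linspace(0,2*np.pi,73)
for n in("scene","top"):
    im=bot.camera(n);h=cv2.cvtColor(im,cv2.COLOR_BGR2HSV).astype(int)
    m=((h[...,0]>=12)&(h[...,0]<30)&(h[...,1]>90)&(h[...,2]>90)).astype(np.uint8)
    x,y=(350,240) if n=="scene" else (200,180)
    m[:y]=0;m[y+60:]=0;m[:,:x]=0;m[:,x+60:]=0
    k,l,st,ce=cv2.connectedComponentsWithStats(m);print(n,[s.tolist() for s in st[1:] if s[4]>15])
    for z in(.052,.058,.062):
        p=proj(n,np.c_[.515+.02*np.cos(a),.1357+.02*np.sin(a),np.full(73,z)]);print("  z",z,"x",p[:,0].min().round(1),p[:,0].max().round(1),"y",p[:,1].min().round(1),p[:,1].max().round(1))
E
```

```text
time: 12.57
ee_pos: [0.5163, 0.1355, 0.0566]
tcp_rot: [179.7, -0.2, 82.2]
wrist_force: [-2.2, -0.3, 26.2]
opening: 0.021
grasp_force: 110.7
[-0.13  0.75  0.01]
scene [[369, 263, 18, 18, 154]]
  z 0.052 x 365.2 387.5 y 259.5 280.8
  z 0.058 x 365.7 388.1 y 258.3 279.8
  z 0.062 x 366.0 388.5 y 257.5 279.1
top [[237, 201, 10, 16, 97]]
  z 0.052 x 225.1 246.6 y 197.7 218.7
  z 0.058 x 224.5 246.1 y 197.0 218.2
  z 0.062 x 224.1 245.8 y 196.5 217.8
```

The flange edges match the seated position, z is steady, the press is 26 N and side forces are small. Handing in.

```bash
python3 -c "
from workcell import bot;print(bot.job_done())"
```

```text
the job is handed in; nothing more can be done
None
```

I put the brass bushing into the gauge socket flange up and handed the job in at about 12.6 s with the gripper pressing it home at about 26 N; the steel and black bushings were not touched, but I did not see the judge's verdict.

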